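Clamp the capping jig, uncover one lipstick and cap the other two

ROBOT

A 6-joint arm with a two-finger parallel gripper is mounted at the origin on the work surface. World frame = base frame: x ahead of the robot, y to its left, z up, the work surface at z = 0. Lengths are in m, angles in degrees, forces in N, time in s.
With the tool pointing down it reaches from about 0.375 to 0.9 m from the base axis. Payload 3.1 kg.
Tool frame: the origin (TCP) lies on the centre line of the jaws, within the pads' length; the fingertips stand 8 mm ahead of it and the grasp point (between the pads) lies 11 mm behind it; y points along the fingers, x is the direction in which the jaws open and shut, and the axes are right-handed (so a half turn about y gives the same grasp; the last joint's range is limited). The gripper opens to 87 mm and grips with 3 to 60 N. Pads are 19 mm wide; open, the fingers measure 117 mm over their backs; the gripper's body (75 mm by 190 mm) begins 51 mm behind the grasp point.
Start: joints at [-77.779, 30.224, 82.088, -0, 67.689, -10.227], TCP at [0.239, -0.578, 0.231] pointing down, gripper open.
Joint ranges: [-176.69, 176.69], [-43.24, 126.21], [12.49, 139.97], [-82, 262], [0, 151.66], [-163.58, 163.58]. Speed limits (degrees/s): [159.86, 159.86, 180, 180, 180, 180].

INTERFACE

Orientations are given as a 3x3 rotation matrix whose columns are the frame's x, y, z axes.
In Python, from rig import read_state, imaging, job, spotter gives the robot as it stands.
- The arm moves only by the tool apply_moves, never from a script. Its argument "steps" is a list of rows, each an object of numbers: "x", "y", "z": the shift along the world's x, y, z in mm; "spin": the turn about the world's z in rad. In form: [{"x": .., "y": .., "z": .., "spin": ..}, ...]. A call has 1 to 12 rows; each row shifts and turns the pose as measured when the row begins; what a row does not reach is not made up. A row lasts 1/10 s, in which the tool goes at most 50 mm and 8.59 degrees, less where a joint would pass 70% of its speed; a pose out of reach is approached as far as the arm can. A call is refused whole if a number of a shift passes 50 or a number of a turn 0.15, either way. A call with a gripper value outside its range is refused whole. "grip" is the finger opening in mm, from 0 to 87, set as the call begins (left out, the last holds). The fingers move at their own pace and stop on an object; the grip force is fixed at half the most. Time passes only in rows, so rows that do not move let the fingers close. It gives the time, the measured TCP pose, the force and the opening at its end, in the units of the state.
- read_state(): the state, without advancing time (a new reading comes with each control period).
- imaging.capture(name): name is "scene" or "top" or "wrist"; returns the picture (480x640x3 uint8, red, green, blue); there is no depth.
- imaging.camera_params(name): a dict with "fov_y" (degrees; the focal length in pixels is half the picture's height over the tangent of half this angle, whatever the lens; pixels are square), "cx", "cy" (the principal point, pixels), "dist" ([k1, k2, p1, p2, k3] as OpenCV has them; the pictures are not rectified), "R" (3x3) and "t" (3): a world point X has camera coordinates R X + t. Camera axes: x right, y down, z forward; pixel columns grow to the right and rows downward; lengths in m; the calibration is good to about 2 mm. A picture is of the moment at which its call begins: read the wrist's pose just before it. camera_params takes no time and is no camera call; for the wrist camera it gives the pose at the moment of the call.
- job.hand_in(): hands the job in, once; it reports no verdict.
Trained networks look in the newest picture that a camera, given by its name, has taken for a name from the list of things; names that differ only in an ending like _2 or _b are one class to them, and where a whole thing is asked for, a point or a joint stands for the part that bears it (a point fixed in the world has none). Each returns a list of dicts, best first, with "score" (0 to 1); they miss things now and then, are a little off and sometimes report something else, mostly with a low value. They report only what shows in the picture. A call takes as long as a camera call.
- spotter.cut_out(name, camera): "mask" (480x640 bool, what is visible of it) and "rect" ([left, top, width, height] in pixels, round what is visible of it).
The state is a dict: "time_s": time; "joint_positions": joint angles; "qvel": joint speeds; "tau": joint torques, N m; "position": TCP position; "tcp_rot": TCP orientation; "force": force on the tool from outside, world axes, zero at the start; "moment": the same for the moment, N m; "opening": opening from 0.0 (shut) to 1.0 (fully open).
Only numpy, scipy, OpenCV 4.12 (cv2) and the standard library are available. Lean on these libraries where they do the work, as an engineer would, in place of code of your own. Each camera call takes 0.05 s, during which the arm holds its last target.

TASK

First push the orange-handled click wrench clockwise (seen from above) until it breaks over with a click and stop at once, so the jig is clamped. Then pull the white cap fully off, up to the top stop of its slide, and after that press both raised navy caps fully home on their lipsticks, leaving the white one off. Let go of everything, and leave the other things on the bench where they are.

Things in the scene. Friction and masses are not known exactly. Their poses are not given: they have to be found in the camera images.
- jig: Flat aluminium jig plate, 160 (x) x 440 (y, from -160 to +280) x 20 mm thick, fixed to the bench. Origin on the bench under the middle nest; z up, +x away from the robot. Three pink nests (about 62 x 40 mm, up to 75 mm above the plate) stand on it in a row along its y at -80, 0, +80 mm, in any order; each holds one lipstick leaning 0.5 rad (29 deg) towards the jig's -x. One has a white cap (on at first), two have navy caps (raised, i.e. off, at first).
- cap_white (a joint): m: 0 = cap fully home (pushed on), 0.030 = fully off at the top stop of its slide; starts at 0. White cap, captive on its leaning lipstick. An over-centre detent holds it at both ends of its 30 mm travel: about 9 N starts it from either end, fading to none half way; past half way it pulls itself to the other end and stays.
- cap_white_top (a point): White cap: centre of the top face; z axis = slide axis, outward and up (leaning 0.5 rad from vertical towards jig -x), y axis = jig y. Cap 22 x 22 mm, 34 mm tall along z; its +y and -y flanks are free to grip, a small lug and rod on its +x flank run into the nest. About 117 mm above the bench when home.
- cap_navy1 (a joint): m pressed down: 0 = cap fully off, raised to the top stop of its slide (start), 0.030 = fully home. First navy cap, captive on its leaning lipstick. An over-centre detent holds it at both ends of its 30 mm travel: about 9 N starts it from either end, fading to none half way; past half way it pulls itself to the other end and stays.
- cap_navy1_top (a point): First navy cap: centre of the top face; z axis = slide axis, outward and up (leaning 0.5 rad from vertical towards jig -x), y axis = jig y. Cap 22 x 22 mm, 34 mm tall along z; its +y and -y flanks are free to grip, a small lug and rod on its +x flank run into the nest. About 143 mm above the bench when raised.
- cap_navy2 (a joint): m pressed down: 0 = cap fully off, raised to the top stop of its slide (start), 0.030 = fully home. Second navy cap, captive on its leaning lipstick. An over-centre detent holds it at both ends of its 30 mm travel: about 9 N starts it from either end, fading to none half way; past half way it pulls itself to the other end and stays.
- cap_navy2_top (a point): Second navy cap: centre of the top face; z axis = slide axis, outward and up (leaning 0.5 rad from vertical towards jig -x), y axis = jig y. Cap 22 x 22 mm, 34 mm tall along z; its +y and -y flanks are free to grip, a small lug and rod on its +x flank run into the nest. About 143 mm above the bench when raised.
- wrench (a joint): rad, turn of the click wrench about its upright screw, growing clockwise from above; starts at 0. Resistance rises to about 0.7 N m (6 N at the handle) near 0.15, fades to none at 0.3, where it breaks over: it jumps ahead by itself to about 0.6 and rests there (clicked); from there it resists again. Pushed on past 0.80 it is over-tightened.
- wrench_handle (a point): middle of the wrench's orange handle: a level rod 20 mm thick and 75 mm long, centred 125 mm from the screw, axis 88 mm above the bench. Its x axis points from handle to screw, z up; clockwise = towards its own +y. The handle first points roughly at the robot (jig -x), swung up to 0.35 rad outward (to jig +y).
- wrench_pivot (a point): centre of the wrench head (42 mm disc, 20 mm thick) on the clamp screw's axis, 88 mm above the bench, at jig x = 20 mm, y = 215 mm; same axes as the handle point. It sits on a dark round housing, 72 mm diameter, up to 72 mm above the bench.
- bare_lipstick: bystander: uncapped red lipstick in a navy foot, 21 mm square, 66 mm tall, standing; origin under its foot.
- spare_cap: bystander: loose navy cap, 24 x 24 x 34 mm, lying about on the jig plate behind the wrench side of the nests; origin at its underside.
- cleaner: bystander: clear cleaner bottle, 56 mm diameter, 150 mm tall; origin under it.
- swab_cup: bystander: white cup, 70 mm diameter, 80 mm tall; origin under it.
- balm_jar: bystander: glass jar with black lid, 60 mm diameter, 45 mm tall; origin under it.
- spatula: bystander: spatula 180 mm long, lying flat.
- wipe_box: bystander: paper-white box 110 x 110 x 55 mm; origin under it.

How it is judged:
By the outcome, as a careful person would: the job done as asked, in the order asked, and still so for the second after the job is handed in, with the robot touching nothing.
It also fails if it takes over 64 s, if anything falls off the work surface, if the arm or the gripper's body presses on something with over 40 N, if the wrist force passes 120 N, or if a joint passes its speed limit or range.

## Working session

There is one attempt and no reset: what is moved stays moved. The work goes in short steps, Python scripts to look and compute and a tool call to move; the robot and the scene stay as the last step left them, time stands still between calls to the robot, and variables do not carry over. Pictures are saved under pics/ and viewed, and the job is handed in when it is done.

Besides the shell and the picture viewer there is one more tool, called after "Request:" as a command line: name --argument value ..., lists and objects as JSON in quotes. apply_moves: Moves the arm, as the interface text tells. Its arguments: {"type":"object","properties":{"steps":{"type":"array"},"grip":{"type":"number"}},"required":["steps"]}

```bash
ls; mkdir -p pics
python3 - <<'E'
from rig import read_state, imaging
import cv2
s=read_state(); print(s)
for n in ["scene","top","wrist"]:
    im=imaging.capture(n); cv2.imwrite(f"pics/{n}0.png",im[:,:,::-1]); p=imaging.camera_params(n); print(n,p)
E
```

```text
pics
{'time_s': 0.0, 'joint_positions': array([-7.77788290e+01,  3.02786223e+01,  8.21576955e+01, -8.81161873e-04,
        6.76884105e+01, -1.02264009e+01]), 'qvel': array([ 0.05303204,  0.01256612, -0.00542356, -0.03446913, -0.07682843,
       -0.09733599]), 'tau': array([-2.48244878e-04, -4.40042567e+01, -1.76591080e+01,  6.31564250e-02,
        5.84087369e-02, -1.63072286e-04]), 'position': array([ 0.23852501, -0.57690995,  0.22956803]), 'tcp_rot': array([[ 3.81842784e-01, -4.74728378e-04,  9.24227170e-01],
       [-9.24224804e-01,  2.12457274e-03,  3.81842898e-01],
       [-2.14485951e-03, -9.99997630e-01,  3.72497029e-04]]), 'force': array([-0.4414005 ,  0.54404257,  0.55971554]), 'moment': array([ 0.00288142,  0.01612826, -0.07327932]), 'opening': 1.0049248972143854}
scene {'fov_y': 42.55474066430758, 'cx': 314.1826756081823, 'cy': 227.56675755665293, 'dist': array([-0.01979448,  0.        ,  0.        ,  0.        ,  0.        ]), 'R': array([[ 0.6297929 ,  0.77644499,  0.02222802],
       [ 0.51248627, -0.39384522, -0.76304899],
       [-0.58371116,  0.4919544 , -0.64595832]]), 't': array([-0.34700447, -0.16262151,  1.75021272])}
top {'fov_y': 53.35570131112898, 'cx': 322.3872406397805, 'cy': 242.21663474683112, 'dist': array([-0.05920692,  0.        ,  0.        ,  0.        ,  0.        ]), 'R': array([[ 0.00535577, -0.99992388,  0.01111538],
       [-0.99688554, -0.00621342, -0.07861683],
       [ 0.07867991, -0.01065971, -0.99684294]]), 't': array([0.01396023, 0.51016967, 1.36552099])}
wrist {'fov_y': 58.04380707854865, 'cx': 314.5234970237366, 'cy': 243.3848907741908, 'dist': array([-0.06130068,  0.        ,  0.        ,  0.        ,  0.        ]), 'R': array([[ 0.38268579, -0.92387501, -0.00255937],
       [-0.88784273, -0.36852389,  0.2755457 ],
       [-0.25551297, -0.10317511, -0.96128457]]), 't': array([-0.62526745, -0.03327935,  0.38970328])}
```

View pics/scene0.png

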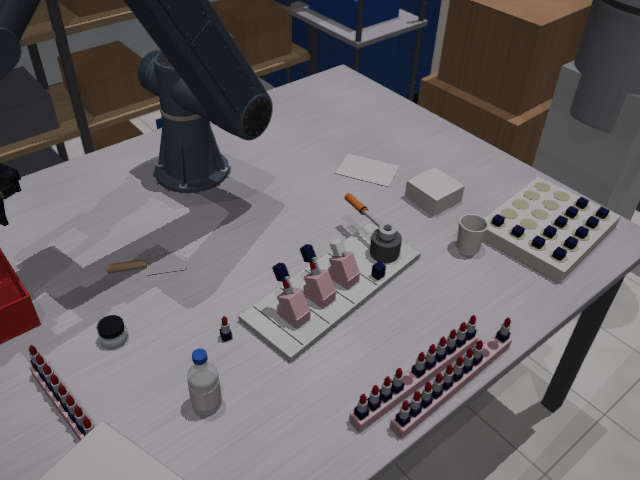

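View pics/top0.png

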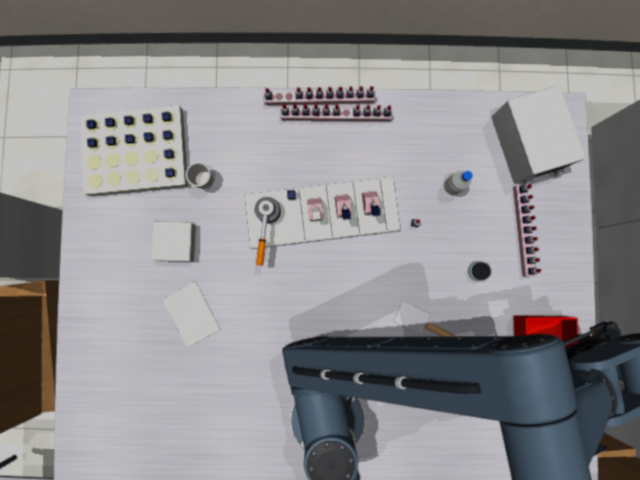

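View pics/wrist0.png

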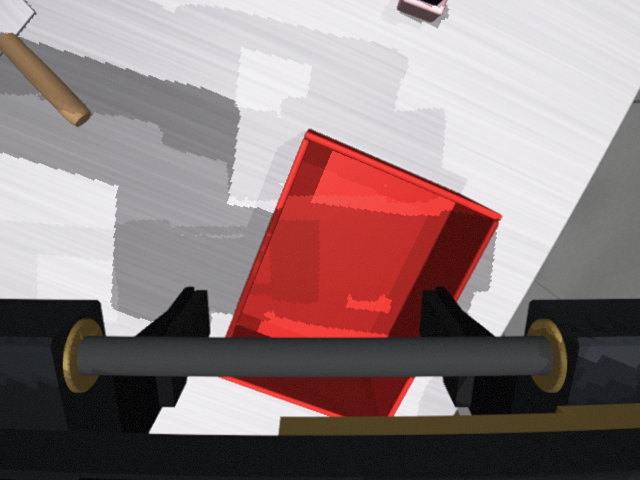

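Run:
```python
from rig import spotter
import cv2,numpy as np
im=cv2.imread("pics/top0.png"); cv2.imwrite("pics/topz.png",cv2.resize(im[165:280,235:435],None,fx=4,fy=4,interpolation=cv2.INTER_CUBIC))
im=cv2.imread("pics/scene0.png"); cv2.imwrite("pics/scenez.png",cv2.resize(im[170:370,230:430],None,fx=3,fy=3,interpolation=cv2.INTER_CUBIC))
for cam in ["top","scene"]:
  for n in ["jig","wrench_handle","wrench_pivot","cap_white_top","cap_navy1_top","spare_cap"]:
    for d in spotter.cut_out(n,cam)[:3]:
      m=d["mask"]; ys,xs=np.nonzero(m); print(cam,n,round(d["score"],2),d["rect"],xs.mean().round(1),ys.mean().round(1),m.sum())
      if d is not None and n=="jig": np.save(f"jig_{cam}.npy",m)
```

```text
top jig 0.95 [246.1, 176.9, 155.4, 70.8] 324.5 213.2 6361
top wrench_handle 0.74 [256.2, 201.2, 19.6, 64.9] 263.4 229.5 498
top wrench_handle 0.29 [367.7, 206.0, 12.8, 11.3] 375.3 209.5 107
top wrench_pivot 0.97 [255.0, 198.8, 21.7, 67.4] 263.4 229.6 504
top wrench_pivot 0.47 [150.6, 221.5, 44.4, 41.4] 173.0 241.4 1702
top cap_white_top 0.68 [313.7, 209.3, 7.5, 11.4] 315.8 213.6 92
top cap_white_top 0.59 [151.9, 219.3, 43.4, 44.5] 172.9 241.4 1645
top cap_navy1_top 0.7 [413.6, 222.7, 5.8, 3.6] 415.4 223.2 31
top cap_navy1_top 0.64 [371.3, 202.2, 10.8, 14.3] 375.4 209.6 107
top cap_navy1_top 0.42 [255.6, 200.9, 20.7, 64.6] 263.1 231.1 504
scene jig 0.75 [239.1, 221.9, 184.2, 141.6] 324.4 298.8 6672
scene wrench_handle 0.83 [345.4, 196.0, 54.3, 42.1] 372.4 217.9 537
scene wrench_handle 0.46 [331.3, 238.2, 15.9, 18.4] 338.0 247.4 218
scene wrench_pivot 0.63 [343.1, 192.9, 54.2, 48.0] 373.2 218.7 554
scene cap_white_top 0.59 [328.8, 233.9, 19.0, 22.4] 338.0 247.4 239
scene cap_navy1_top 0.72 [272.8, 264.7, 25.1, 27.6] 281.8 272.5 239
scene cap_navy1_top 0.7 [92.6, 314.3, 36.9, 38.1] 111.2 331.8 856
scene spare_cap 0.47 [371.3, 261.6, 13.6, 17.6] 378.3 270.6 190
```

```bash
sleep 1
```

```text
(no output)
```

View pics/topz.png

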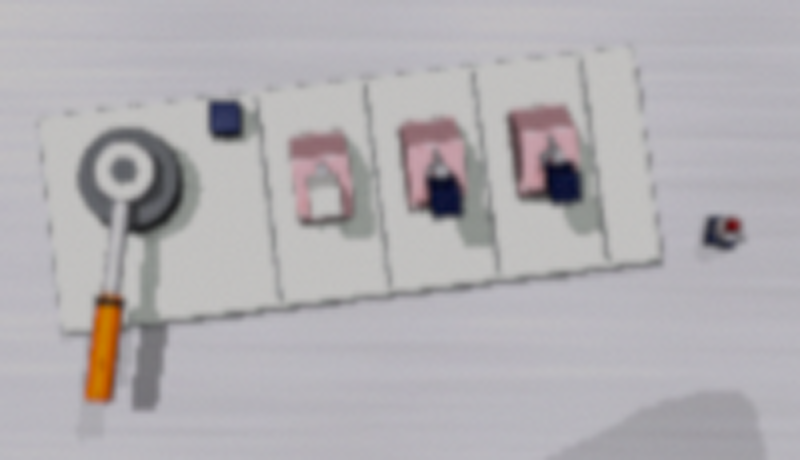

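View pics/scenez.png

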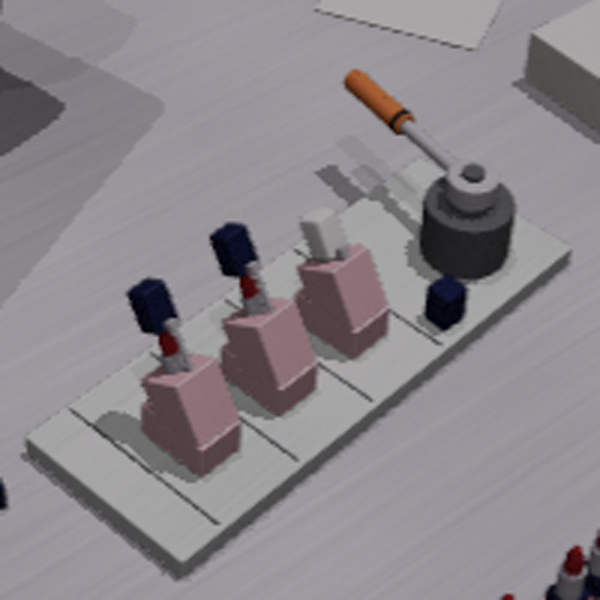

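```bash
cat > h.py <<'E'
import numpy as np,cv2
from rig import read_state, imaging
def proj(X,p):
    f=240/np.tan(np.radians(p["fov_y"]/2)); K=np.array([[f,0,p["cx"]],[0,f,p["cy"]],[0,0,1]])
    return cv2.projectPoints(np.asarray(X,float).reshape(-1,1,3),cv2.Rodrigues(p["R"])[0],p["t"],K,p["dist"])[0].reshape(-1,2)
def ray(uv,p):
    f=240/np.tan(np.radians(p["fov_y"]/2)); K=np.array([[f,0,p["cx"]],[0,f,p["cy"]],[0,0,1]])
    n=cv2.undistortPoints(np.array([[uv]],float),K,p["dist"])[0,0]
    d=p["R"].T@np.array([*n,1]); return -p["R"].T@p["t"],d
def onz(uv,p,z):
    o,d=ray(uv,p); return o+d*(z-o[2])/d[2]
def jig(q,P):
    x,y,a=q; c,s=np.cos(a),np.sin(a); return np.asarray(P,float)@np.array([[c,-s,0],[s,c,0],[0,0,1]]).T+[x,y,0]
E
python3 - <<'E'
from h import *
from scipy.optimize import least_squares
T=imaging.camera_params("top");S=imaging.camera_params("scene")
z=lambda l,k,o:[((a+.5)/k-.5+o[0],(b+.5)/k-.5+o[1]) for a,b in l]
tp=z([(40,118),(632,45),(662,263),(63,333),(123,170)],4,(235,165))
tP=[(.08,.28,.02),(.08,-.16,.02),(-.08,-.16,.02),(-.08,.28,.02),(.02,.215,.098)]
sp=z([(28,443),(182,563),(571,240),(473,178)],3,(230,170))
sP=[(-.08,-.16,.02),(.08,-.16,.02),(.08,.28,.02),(.02,.215,.098)]
def r(q): return np.r_[(proj(jig(q,tP),T)-tp).ravel(),(proj(jig(q,sP),S)-sp).ravel()]
for f in (lambda q:r(q)[:10],lambda q:r(q)[10:],r):
  s=least_squares(f,[.6,0,.1]); print(s.x,np.degrees(s.x[2]),s.fun.round(1))
q=s.x; np.save("q.npy",q)
piv=jig(q,(.02,.215,.088));print("pivot",piv)
for (a,b) in z([(109,298),(98,401)],4,(235,165)): print("handle ends",onz((a,b),T,.088), )
ang=[]
for uv in z([(98,401)],4,(235,165)):
  h=onz(uv,T,.088); d=h-piv; print(np.linalg.norm(d), np.degrees(np.arctan2(d[1],d[0])))
l=.5
for n,y,zz in (("white",.08,.117),("n1",0,.143),("n2",-.08,.143)): pass
for n,uv,zz in (("white",(325,205),.117),("navy0",(443,198),.143),("navy-",(563,185),.143)):
  w=onz(z([uv],4,(235,165))[0],T,zz); 
  c,s_=np.cos(q[2]),np.sin(q[2]); d=w-[q[0],q[1],0]; print(n,w, "jig",c*d[0]+s_*d[1],-s_*d[0]+c*d[1])
E
```

```text
[ 0.60664533 -0.0413077   0.12682527] 7.266552756859144 [-0.5 -0.3  0.3  0.4  0.2 -0.5 -0.3  0.2  0.3  0.2]
[ 0.60925159 -0.0410589   0.14152045] 8.1085245534779 [-1.  -1.3  1.4  0.7 -0.   1.7 -0.5 -1.1]
[ 0.60827446 -0.04100075  0.13499848] 7.734843190709112 [-0.7 -0.  -0.  -0.6  0.2 -1.5 -0.1  0.4  0.2  0.2 -1.4 -2.   0.6  0.3
  0.2  2.  -0.3 -1.1]
pivot [0.5991559  0.17473486 0.088     ]
handle ends [0.51222673 0.18459373 0.088     ]
handle ends [0.44119941 0.19108677 0.088     ]
0.15880061583965813 174.08969915968157
white [0.57389276 0.03597826 0.117     ] jig -0.023708368067227346 0.08090601399668895
navy0 [ 0.57562593 -0.04245107  0.143     ] jig -0.032546675140314875 0.0029570018569250425
navy- [ 0.58494491 -0.12238658  0.143     ] jig -0.03407090353690046 -0.07750544918477109
```

Request:
apply_moves --grip 0 --steps '[{"x": 20, "y": 40, "z": 0, "spin": -0.02}, {"x": 20, "y": 40, "z": 0, "spin": -0.02}, {"x": 20, "y": 40, "z": 0, "spin": -0.02}, {"x": 20, "y": 40, "z": 0, "spin": -0.02}, {"x": 20, "y": 40, "z": 0, "spin": -0.02}, {"x": 20, "y": 40, "z": 0, "spin": -0.02}, {"x": 15, "y": 40, "z": 0, "spin": -0.02}, {"x": 15, "y": 40, "z": 0, "spin": -0.02}, {"x": 15, "y": 40, "z": 0, "spin": -0.02}, {"x": 15, "y": 40, "z": 0, "spin": -0.02}, {"x": 15, "y": 40, "z": 0, "spin": -0.02}, {"x": 15, "y": 40, "z": 0, "spin": -0.02}]'

```text
time_s: 1.95
position: [0.4527, -0.0883, 0.233]
tcp_rot: [[0.128, 0.006, 0.992], [-0.992, -0.013, 0.128], [0.013, -1.0, 0.004]]
force: [0.7, -1.0, 0.5]
opening: 0.032
```

Request:
apply_moves --steps '[{"x": 0, "y": 0, "z": 0, "spin": 0}, {"x": 0, "y": 0, "z": 0, "spin": 0}]'

```text
time_s: 2.15
position: [0.4537, -0.0831, 0.2335]
tcp_rot: [[0.138, 0.007, 0.99], [-0.99, -0.012, 0.138], [0.013, -1.0, 0.005]]
force: [-0.3, -1.5, 0.0]
opening: 0.004
```

Run:
```python
from h import *
import pickle
p=imaging.camera_params("wrist"); im=imaging.capture("wrist"); cv2.imwrite("pics/w1.png",im[:,:,::-1]); pickle.dump(p,open("w1.pkl","wb"))
print(read_state()["position"],read_state()["time_s"])
```

```text
[ 0.45350421 -0.08334318  0.23343127] 2.2
```

View pics/w1.png

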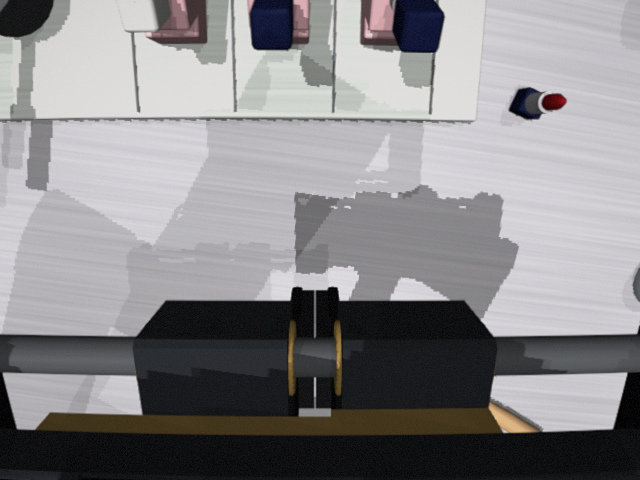

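Run:
```python
from h import *
import pickle
W=pickle.load(open("w1.pkl","rb"))
for q in ([.6066,-.0413,.1268],np.load("q.npy")):
  a=.5;ax=np.array([-np.sin(a),0,np.cos(a)])
  print(proj(jig(q,[(-.08,-.16,.02),(-.08,.2,.02)]),W).round(0).tolist())
print(onz((475,119),W,.02),onz((0,121.),W,.02), onz((137,110),W,.02))
d=onz((475,119),W,.02)-onz((10,120.5),W,.02); print(np.degrees(np.arctan2(d[1],d[0]))+90)
```

```text
[[477.0, 124.0], [44.0, 120.0]]
[[478.0, 120.0], [45.0, 120.0]]
[ 0.55076005 -0.20751492  0.02      ] [0.49684655 0.18566574 0.02      ] [0.5194962  0.06892152 0.02      ]
7.7802608063777825
```

Request:
apply_moves --steps '[{"x": 4, "y": 40, "z": -10, "spin": 0}, {"x": 4, "y": 40, "z": -20, "spin": 0}, {"x": 4, "y": 40, "z": -30, "spin": 0}, {"x": 4, "y": 40, "z": -30, "spin": 0}, {"x": 4, "y": 40, "z": -30, "spin": 0}, {"x": 0, "y": 0, "z": -25, "spin": 0}, {"x": 0, "y": 0, "z": 0, "spin": 0}, {"x": 0, "y": 0, "z": 0, "spin": 0}]'

```text
time_s: 3.0
position: [0.4811, 0.1084, 0.0862]
tcp_rot: [[0.114, 0.02, 0.993], [-0.993, -0.019, 0.114], [0.021, -1.0, 0.018]]
force: [0.7, -1.2, -0.2]
opening: 0.004
```

Run:
```python
from h import *
for n in ["scene"]:
    im=imaging.capture(n); cv2.imwrite(f"pics/{n}2.png",cv2.resize(im[130:300,280:440,::-1],None,fx=3,fy=3))
s=read_state();print(s["position"],s["force"],s["tcp_rot"][:,0])
```

```text
[0.48109333 0.10812535 0.08647088] [ 1.03446228 -0.25075492 -0.06303955] [ 0.11315639 -0.99335634  0.02094781]
```

View pics/scene2.png

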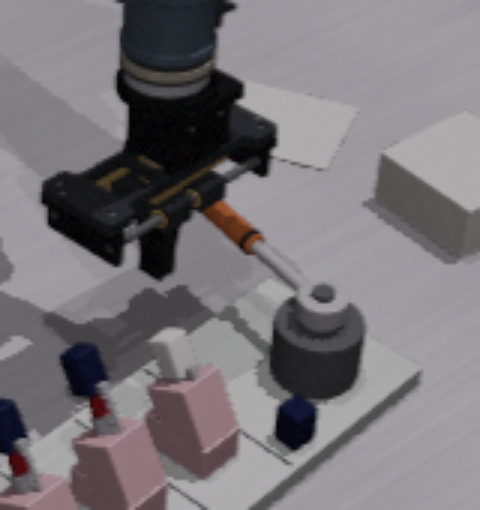

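Request:
apply_moves --steps '[{"x": -3, "y": 10, "z": -5, "spin": -0.02}, {"x": 0, "y": 10, "z": 0, "spin": 0}, {"x": 0, "y": 10, "z": 0, "spin": 0}, {"x": 0, "y": 6, "z": 0, "spin": 0}, {"x": 0, "y": 6, "z": 0, "spin": 0}, {"x": 0, "y": 0, "z": 0, "spin": 0}]'

```text
time_s: 3.65
position: [0.4835, 0.148, 0.0877]
tcp_rot: [[0.085, 0.033, 0.996], [-0.996, -0.019, 0.085], [0.022, -0.999, 0.031]]
force: [-0.2, -0.1, 0.2]
opening: 0.005
```

Request:
apply_moves --steps '[{"x": -5, "y": 0, "z": -10, "spin": 0}, {"x": 0, "y": 5, "z": -2, "spin": 0}, {"x": 0, "y": 5, "z": -2, "spin": 0}]'

```text
time_s: 3.95
position: [0.4796, 0.1586, 0.0744]
tcp_rot: [[0.085, 0.035, 0.996], [-0.996, -0.019, 0.086], [0.022, -0.999, 0.034]]
force: [-0.8, 0.2, -0.2]
opening: 0.005
```

Request:
apply_moves --steps '[{"x": 0, "y": 5, "z": 0, "spin": 0}, {"x": 0, "y": 5, "z": 0, "spin": 0}]'

```text
time_s: 4.15
position: [0.4798, 0.1693, 0.0743]
tcp_rot: [[0.086, 0.035, 0.996], [-0.996, -0.02, 0.086], [0.023, -0.999, 0.033]]
force: [0.9, -2.9, 0.6]
opening: 0.004
```

Request:
apply_moves --steps '[{"x": 0, "y": 5, "z": 0, "spin": 0}, {"x": 0, "y": 5, "z": 0, "spin": 0}, {"x": 0, "y": 5, "z": 0, "spin": 0}]'

```text
time_s: 4.45
position: [0.481, 0.1831, 0.0745]
tcp_rot: [[0.088, 0.036, 0.995], [-0.996, -0.024, 0.089], [0.027, -0.999, 0.034]]
force: [1.7, -7.4, -1.0]
opening: 0.008
```

Request:
apply_moves --steps '[{"x": 0, "y": 5, "z": 0, "spin": 0}, {"x": 0, "y": 5, "z": 0, "spin": 0}]'

```text
time_s: 4.65
position: [0.4824, 0.1916, 0.0746]
tcp_rot: [[0.09, 0.038, 0.995], [-0.995, -0.028, 0.091], [0.031, -0.999, 0.035]]
force: [1.5, -7.4, -1.2]
opening: 0.003
```

Request:
apply_moves --steps '[{"x": 0, "y": 5, "z": 0, "spin": 0}, {"x": 0, "y": 5, "z": 0, "spin": 0}]'

```text
time_s: 4.85
position: [0.4837, 0.2012, 0.0749]
tcp_rot: [[0.09, 0.04, 0.995], [-0.995, -0.029, 0.091], [0.033, -0.999, 0.037]]
force: [1.3, -1.3, 0.1]
opening: 0.008
```

Request:
apply_moves --steps '[{"x": 0, "y": 3, "z": 0, "spin": 0}, {"x": 0, "y": 0, "z": 0, "spin": 0}]'

```text
time_s: 5.05
position: [0.4837, 0.2059, 0.0751]
tcp_rot: [[0.09, 0.04, 0.995], [-0.995, -0.028, 0.091], [0.031, -0.999, 0.038]]
force: [-0.1, 0.2, 0.5]
opening: 0.004
```

Run:
```python
from h import *
im=imaging.capture("scene"); cv2.imwrite(f"pics/s3.png",cv2.resize(im[130:300,280:440,::-1],None,fx=3,fy=3))
s=read_state();print(s["position"],s["force"])
```

```text
[0.4836537  0.20570791 0.07510593] [ 0.8302214  -0.54971174  0.34142825]
```

View pics/s3.png

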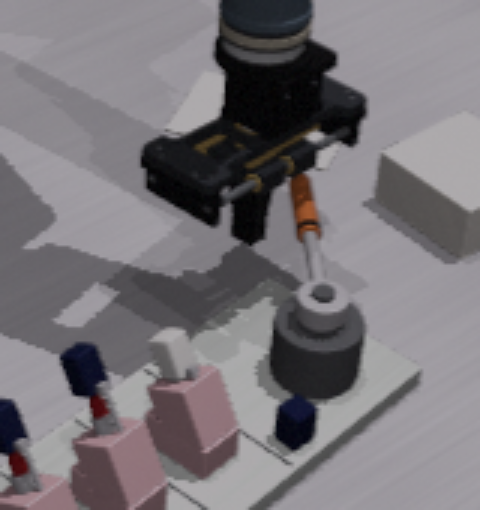

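Request:
apply_moves --steps '[{"x": 0, "y": -20, "z": 0, "spin": 0}, {"x": 0, "y": -20, "z": 20, "spin": 0}, {"x": 0, "y": -20, "z": 40, "spin": 0.02}, {"x": 5, "y": -25, "z": 40, "spin": 0.025}, {"x": 10, "y": -30, "z": 40, "spin": 0}, {"x": 15, "y": -30, "z": 30, "spin": 0}, {"x": 10, "y": -30, "z": 10, "spin": 0}, {"x": 0, "y": -10, "z": 0, "spin": 0}, {"x": 0, "y": 0, "z": 0, "spin": 0}]'

```text
time_s: 6.0
position: [0.52, 0.0172, 0.261]
tcp_rot: [[0.14, 0.039, 0.989], [-0.99, -0.025, 0.141], [0.031, -0.999, 0.035]]
force: [-0.3, -0.4, 0.1]
opening: 0.005
```

Run:
```python
from h import *
import pickle
s=read_state();print(s["position"],s["tcp_rot"])
p=imaging.camera_params("wrist"); im=imaging.capture("wrist"); cv2.imwrite("pics/w4.png",im[:,:,::-1]); pickle.dump(p,open("w4.pkl","wb"))
im=imaging.capture("top"); cv2.imwrite(f"pics/t4.png",cv2.resize(im[165:280,235:435,::-1],None,fx=4,fy=4,interpolation=cv2.INTER_CUBIC))
```

```text
[0.52002976 0.01719318 0.26097032] [[ 0.14028164  0.03892302  0.98934628]
 [-0.98963588 -0.02546079  0.14132439]
 [ 0.03069031 -0.99891779  0.03494794]]
```

View pics/w4.png

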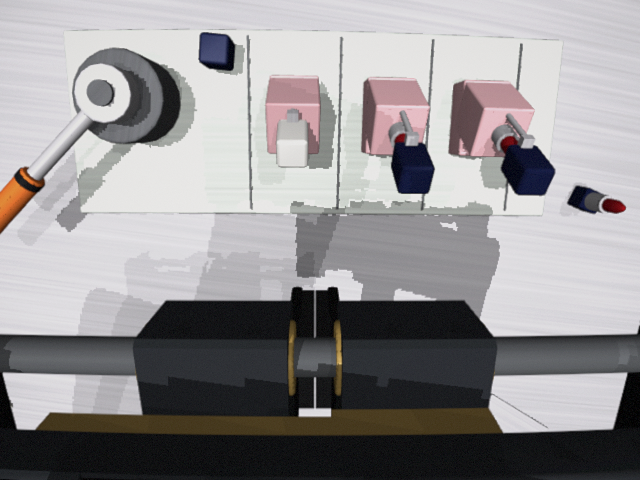

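View pics/t4.png

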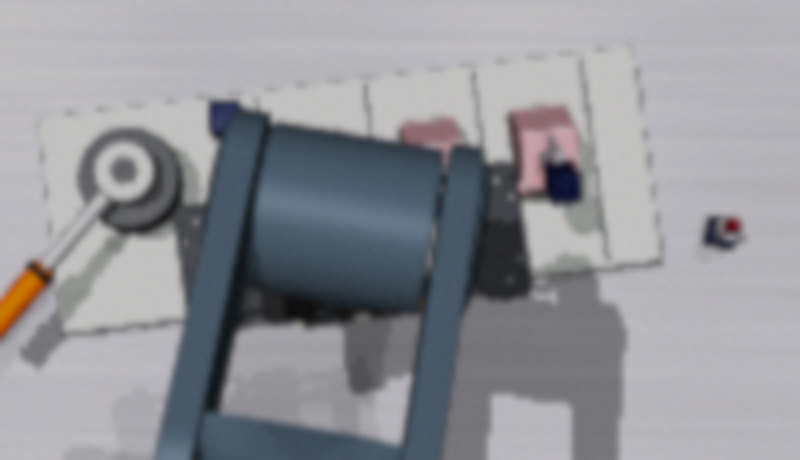

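Run:
```python
import cv2
im=cv2.imread("pics/w4.png"); cv2.imwrite("pics/w4z.png",cv2.resize(im[65:205,255:565],None,fx=2.5,fy=2.5,interpolation=cv2.INTER_CUBIC))
```

```text
(no output)
```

View pics/w4z.png

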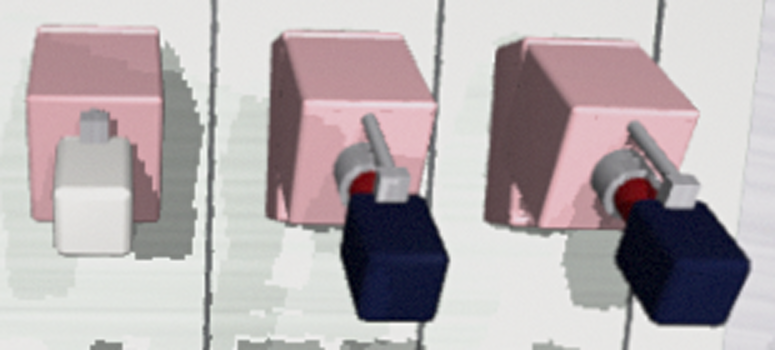

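Run:
```python
from h import *
import pickle
from scipy.optimize import least_squares
W=pickle.load(open("w4.pkl","rb"))
k=lambda u,v:((u+.5)/2.5-.5+255,(v+.5)/2.5-.5+65)
# jig refine by wrist: corners
pts=[(64,30),(562,40),(543,214),(82,213),(101,92)]
P=[(.08,.28,.02),(.08,-.16,.02),(-.08,-.16,.02),(-.08,.28,.02),(.02,.215,.098)]
s=least_squares(lambda q:(proj(jig(q,P),W)-pts).ravel(),[.61,-.04,.13]);print(s.x,np.degrees(s.x[2]),s.fun.round(1))
for q in (np.load("q.npy"),s.x):
  for n,uv,z in (("w",k(93,219),.117),("n0",k(404,290),.143),("n-",k(698,293),.143)):
    w=onz(uv,W,z); c,s_=np.cos(q[2]),np.sin(q[2]); d=w-[q[0],q[1],0]; print(n,w.round(4),"jig",(c*d[0]+s_*d[1]).round(4),(-s_*d[0]+c*d[1]).round(4))
```

```text
[ 0.60846029 -0.04161426  0.13115446] 7.514597093456632 [-2.7 -0.5  3.9 -1.4  1.8  1.8 -2.4  0.5 -0.1  0.8]
w [0.5779 0.0354 0.117 ] jig -0.0198 0.0798
n0 [ 0.5726 -0.0454  0.143 ] jig -0.036 0.0004
n- [ 0.5831 -0.1224  0.143 ] jig -0.0359 -0.0773
w [0.5779 0.0354 0.117 ] jig -0.0202 0.0803
n0 [ 0.5726 -0.0454  0.143 ] jig -0.0361 0.0009
n- [ 0.5831 -0.1224  0.143 ] jig -0.0357 -0.0768
```

Request:
apply_moves --grip 50 --steps '[{"x": 30, "y": 10, "z": -30, "spin": 0}, {"x": 30, "y": 9, "z": -30, "spin": 0}, {"x": 3, "y": 0, "z": -20, "spin": 0}, {"x": 0, "y": 0, "z": 0, "spin": 0}, {"x": 0, "y": 0, "z": 0, "spin": 0}]'

```text
time_s: 6.6
position: [0.578, 0.0465, 0.173]
tcp_rot: [[0.15, 0.026, 0.988], [-0.988, -0.021, 0.15], [0.025, -0.999, 0.023]]
force: [0.1, 0.5, 0.1]
opening: 0.37
```

Request:
apply_moves --grip 50 --steps '[{"x": 5, "y": -10, "z": -20, "spin": -0.015}, {"x": 0, "y": 0, "z": 0, "spin": 0}, {"x": 0, "y": 0, "z": 0, "spin": 0}]'

```text
time_s: 6.9
position: [0.5816, 0.0388, 0.1549]
tcp_rot: [[0.137, 0.026, 0.99], [-0.99, -0.02, 0.138], [0.024, -0.999, 0.023]]
force: [-0.2, 0.1, -0.4]
opening: 0.559
```

Run:
```python
from h import *
s=read_state();print(s["position"],s["opening"])
im=imaging.capture("wrist"); cv2.imwrite("pics/w5.png",im[:,:,::-1])
im=imaging.capture("scene"); cv2.imwrite(f"pics/s5.png",cv2.resize(im[130:330,240:440,::-1],None,fx=3,fy=3))
```

```text
[0.58155417 0.03877557 0.15490642] 0.559185008431322
```

View pics/w5.png

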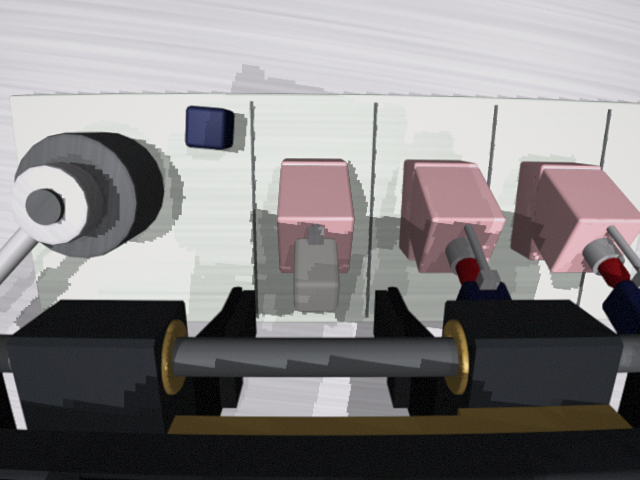

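View pics/s5.png

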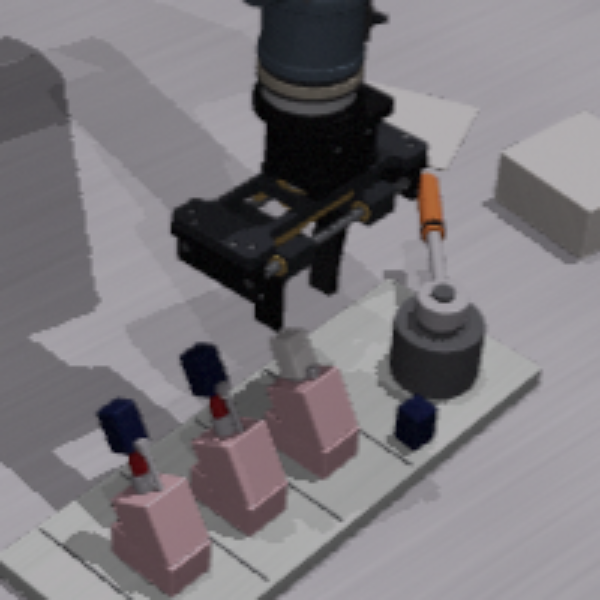

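Request:
apply_moves --steps '[{"x": 2, "y": -2, "z": -20, "spin": 0}, {"x": 0, "y": 0, "z": -20, "spin": 0}, {"x": 0, "y": 0, "z": -10, "spin": 0}, {"x": 0, "y": 0, "z": 0, "spin": 0}]'

```text
time_s: 7.4
position: [0.5859, 0.0373, 0.1094]
tcp_rot: [[0.138, 0.036, 0.99], [-0.99, -0.021, 0.139], [0.026, -0.999, 0.033]]
force: [0.9, 0.6, 0.1]
opening: 0.577
```

Request:
apply_moves --steps '[{"x": -2, "y": 0, "z": -9, "spin": 0}, {"x": 0, "y": 0, "z": 0, "spin": 0}]'

```text
time_s: 7.6
position: [0.5845, 0.0374, 0.1014]
tcp_rot: [[0.138, 0.038, 0.99], [-0.99, -0.022, 0.139], [0.027, -0.999, 0.035]]
force: [0.0, -0.2, 0.1]
opening: 0.578
```

Request:
apply_moves --grip 10 --steps '[{"x": 0, "y": 0, "z": 0, "spin": 0}, {"x": 0, "y": 0, "z": 0, "spin": 0}, {"x": 0, "y": 0, "z": 0, "spin": 0}, {"x": 0, "y": 0, "z": 0, "spin": 0}, {"x": 0, "y": 0, "z": 0, "spin": 0}]'

```text
time_s: 8.1
position: [0.5857, 0.0376, 0.1032]
tcp_rot: [[0.138, 0.042, 0.99], [-0.99, -0.022, 0.139], [0.027, -0.999, 0.038]]
force: [0.2, -0.5, -2.2]
opening: 0.254
```

Request:
apply_moves --steps '[{"x": -2.4, "y": -0.3, "z": 4.4, "spin": 0}, {"x": -2.4, "y": -0.3, "z": 4.4, "spin": 0}, {"x": -2.4, "y": -0.3, "z": 4.4, "spin": 0}]'

```text
time_s: 8.4
position: [0.5793, 0.0367, 0.1149]
tcp_rot: [[0.137, 0.043, 0.99], [-0.99, -0.021, 0.138], [0.026, -0.999, 0.04]]
force: [3.1, 0.1, -4.2]
opening: 0.252
```

Request:
apply_moves --steps '[{"x": -2.4, "y": -0.3, "z": 4.4, "spin": 0}, {"x": -2.4, "y": -0.3, "z": 4.4, "spin": 0}, {"x": -2.4, "y": -0.3, "z": 4.4, "spin": 0}, {"x": -1.5, "y": -0.2, "z": 2.6, "spin": 0}]'

```text
time_s: 8.8
position: [0.5709, 0.0358, 0.1306]
tcp_rot: [[0.135, 0.048, 0.99], [-0.99, -0.02, 0.136], [0.026, -0.999, 0.045]]
force: [14.5, 0.4, -38.2]
opening: 0.248
```

Request:
apply_moves --grip 50 --steps '[{"x": 0, "y": 0, "z": 0, "spin": 0}, {"x": 0, "y": 0, "z": 0, "spin": 0}, {"x": 0, "y": 0, "z": 0, "spin": 0}, {"x": 0, "y": 0, "z": 0, "spin": 0}]'

```text
time_s: 9.2
position: [0.5694, 0.0354, 0.1314]
tcp_rot: [[0.136, 0.046, 0.99], [-0.99, -0.02, 0.137], [0.027, -0.999, 0.042]]
force: [-0.2, -0.3, -0.3]
opening: 0.517
```

Request:
apply_moves --steps '[{"x": 0, "y": 0, "z": 30, "spin": 0}, {"x": 0, "y": 0, "z": 40, "spin": 0}, {"x": -10, "y": -10, "z": 40, "spin": 0}, {"x": -10, "y": -30, "z": 10, "spin": 0}, {"x": 0, "y": -30, "z": 0, "spin": 0}, {"x": 0, "y": 0, "z": 0, "spin": 0}]'

```text
time_s: 9.8
position: [0.5472, -0.0358, 0.2604]
tcp_rot: [[0.14, 0.05, 0.989], [-0.99, -0.024, 0.141], [0.031, -0.998, 0.046]]
force: [-0.2, 0.3, 0.7]
opening: 0.576
```

Run:
```python
from h import *
import pickle
s=read_state();print(s["position"],s["tcp_rot"],s["opening"])
p=imaging.camera_params("wrist"); im=imaging.capture("wrist"); cv2.imwrite("pics/w6.png",im[:,:,::-1]); pickle.dump(p,open("w6.pkl","wb"))
im=imaging.capture("scene"); cv2.imwrite(f"pics/s6.png",cv2.resize(im[130:330,240:440,::-1],None,fx=3,fy=3))
```

```text
[ 0.54720317 -0.0358299   0.26037786] [[ 0.13975944  0.0495149   0.9889467 ]
 [-0.98971453 -0.0238147   0.14106031]
 [ 0.03053606 -0.99848943  0.04567729]] 0.5758253995721849
```

View pics/w6.png

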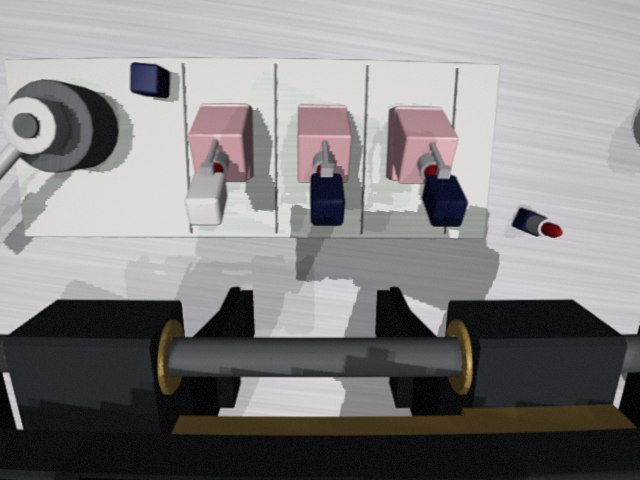

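View pics/s6.png

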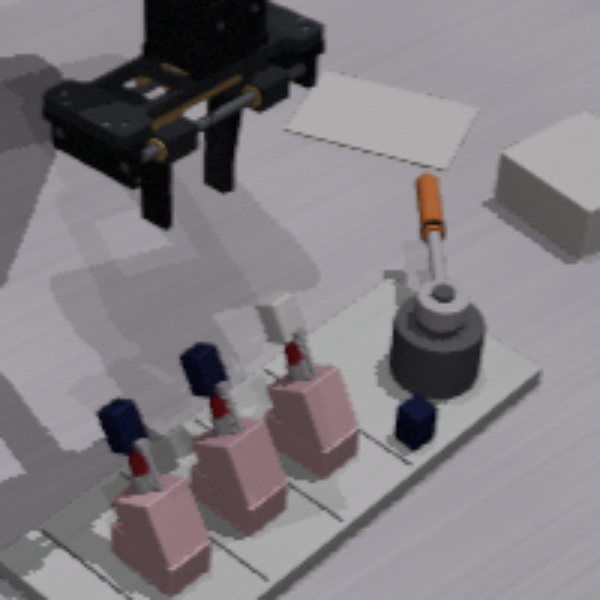

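Request:
apply_moves --grip 0 --steps '[{"x": 5, "y": -4, "z": 0, "spin": 0}, {"x": 5, "y": -4, "z": -5, "spin": 0}, {"x": 4, "y": 0, "z": -10, "spin": 0}, {"x": 0, "y": 0, "z": -20, "spin": 0}, {"x": 0, "y": 0, "z": -25, "spin": 0}, {"x": 0, "y": 0, "z": -20, "spin": 0}, {"x": 0, "y": 0, "z": -5, "spin": 0}, {"x": 0, "y": 0, "z": 0, "spin": 0}]'

```text
time_s: 10.7
position: [0.5615, -0.0369, 0.1656]
tcp_rot: [[0.147, 0.041, 0.988], [-0.989, -0.018, 0.148], [0.024, -0.999, 0.038]]
force: [-0.2, -0.3, -0.2]
opening: 0.018
```

Request:
apply_moves --steps '[{"x": 0, "y": -9, "z": 0, "spin": 0}, {"x": 0, "y": 0, "z": -5, "spin": 0}, {"x": 0, "y": 0, "z": 0, "spin": 0}]'

```text
time_s: 11.0
position: [0.5629, -0.0466, 0.1614]
tcp_rot: [[0.148, 0.044, 0.988], [-0.989, -0.019, 0.149], [0.025, -0.999, 0.041]]
force: [-0.6, 0.3, -0.1]
opening: 0.003
```

Run:
```python
from h import *
s=read_state();print(s["position"],s["force"])
im=imaging.capture("wrist"); cv2.imwrite("pics/w7.png",im[:,:,::-1])
im=imaging.capture("scene"); cv2.imwrite(f"pics/s7.png",cv2.resize(im[180:330,240:390,::-1],None,fx=4,fy=4))
```

```text
[ 0.56289947 -0.04661795  0.16142568] [-0.59401375  0.29071742 -0.11933031]
```

View pics/w7.png

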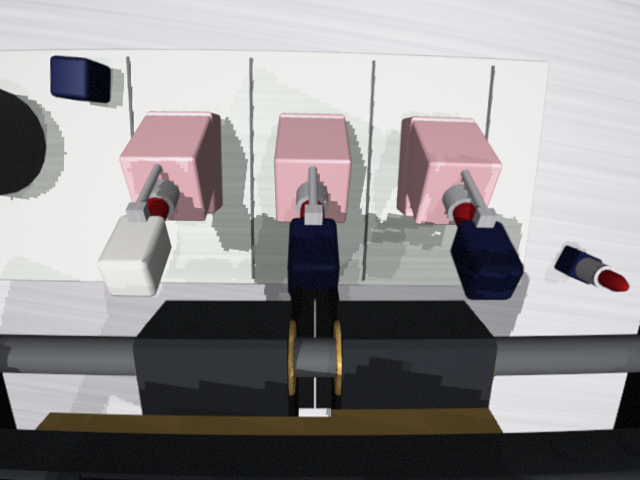

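View pics/s7.png

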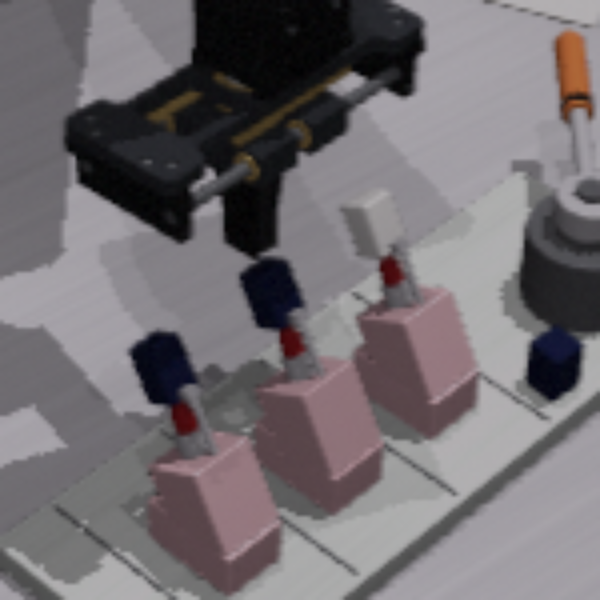

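Request:
apply_moves --steps '[{"x": 0, "y": 0, "z": -4, "spin": 0}, {"x": 0, "y": 0, "z": -4, "spin": 0}, {"x": 0, "y": 0, "z": -3, "spin": 0}]'

```text
time_s: 11.4
position: [0.5645, -0.0469, 0.1521]
tcp_rot: [[0.148, 0.049, 0.988], [-0.989, -0.02, 0.149], [0.027, -0.999, 0.046]]
force: [-0.9, 0.7, 10.0]
opening: 0.005
```

Contact, as expected at tip z ≈ 0.144. Press along the axis.

Request:
apply_moves --steps '[{"x": 2, "y": 0.3, "z": -4, "spin": 0}, {"x": 2, "y": 0.3, "z": -4.4, "spin": 0}, {"x": 2, "y": 0.3, "z": -4.4, "spin": 0}]'

```text
time_s: 11.7
position: [0.5705, -0.0462, 0.1416]
tcp_rot: [[0.149, 0.05, 0.988], [-0.988, -0.022, 0.15], [0.029, -0.999, 0.046]]
force: [-1.5, -1.3, 4.4]
opening: 0.007
```

Request:
apply_moves --steps '[{"x": 2, "y": 0.3, "z": -4.4, "spin": 0}, {"x": 2, "y": 0.3, "z": -4.4, "spin": 0}, {"x": 2, "y": 0.3, "z": -3, "spin": 0}]'

```text
time_s: 12.0
position: [0.5768, -0.0451, 0.1289]
tcp_rot: [[0.149, 0.05, 0.988], [-0.988, -0.022, 0.15], [0.029, -0.998, 0.047]]
force: [0.1, -0.6, -0.4]
opening: 0.003
```

Request:
apply_moves --steps '[{"x": 1, "y": 0, "z": -3, "spin": 0}, {"x": 0, "y": 0, "z": -2, "spin": 0}]'

```text
time_s: 12.2
position: [0.5782, -0.0451, 0.1248]
tcp_rot: [[0.149, 0.05, 0.988], [-0.988, -0.022, 0.151], [0.029, -0.998, 0.047]]
force: [-8.5, 1.2, 25.8]
opening: 0.007
```

Request:
apply_moves --steps '[{"x": 0, "y": 0, "z": 20, "spin": 0}, {"x": -4, "y": 0, "z": 40, "spin": 0}, {"x": 0, "y": -30, "z": 10, "spin": 0}, {"x": 0, "y": -30, "z": 0, "spin": 0}, {"x": 0, "y": -18, "z": 0, "spin": 0}, {"x": 0, "y": 0, "z": -10, "spin": 0}, {"x": 0, "y": 0, "z": -10, "spin": 0}, {"x": 0, "y": 0, "z": 0, "spin": 0}]'

```text
time_s: 13.0
position: [0.5732, -0.1233, 0.1742]
tcp_rot: [[0.151, 0.048, 0.987], [-0.988, -0.021, 0.153], [0.028, -0.999, 0.044]]
force: [-0.7, 0.4, -0.7]
opening: 0.004
```

Run:
```python
from h import *
im=imaging.capture("wrist"); cv2.imwrite("pics/w8.png",im[:,:,::-1])
```

```text
(no output)
```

View pics/w8.png

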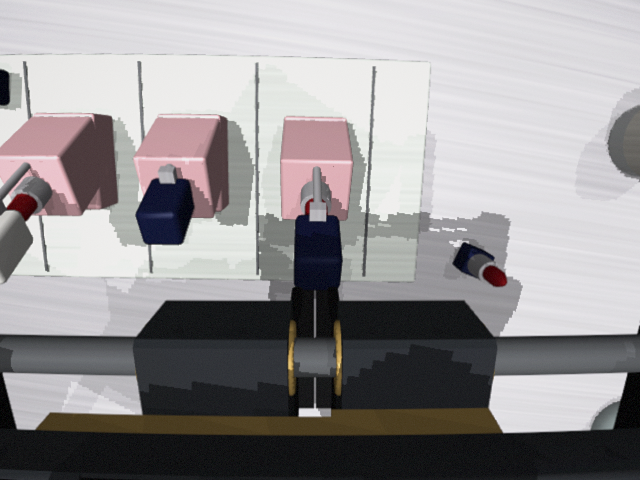

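Middle navy is home; the fingers line up with the last navy cap (318, 255). Descend and press.

Request:
apply_moves --steps '[{"x": 0, "y": -0.5, "z": -12, "spin": 0}, {"x": 0, "y": 0, "z": -6, "spin": 0}, {"x": 0, "y": 0, "z": -4, "spin": 0}]'

```text
time_s: 13.35
position: [0.574, -0.1215, 0.151]
tcp_rot: [[0.155, 0.05, 0.987], [-0.988, -0.021, 0.156], [0.028, -0.999, 0.046]]
force: [1.4, 0.6, 11.1]
opening: 0.005
```

Request:
apply_moves --steps '[{"x": 2, "y": 0.3, "z": -4.4, "spin": 0}, {"x": 2, "y": 0.3, "z": -4.4, "spin": 0}, {"x": 2, "y": 0.3, "z": -4.4, "spin": 0}]'

```text
time_s: 13.65
position: [0.5806, -0.1207, 0.1397]
tcp_rot: [[0.157, 0.051, 0.986], [-0.987, -0.023, 0.158], [0.031, -0.998, 0.047]]
force: [-0.1, -0.8, 1.7]
opening: 0.006
```

Request:
apply_moves --steps '[{"x": 2, "y": 0.3, "z": -4.4, "spin": 0}, {"x": 2, "y": 0.3, "z": -4.4, "spin": 0}, {"x": 1.5, "y": 0.2, "z": -3, "spin": 0}]'

```text
time_s: 13.95
position: [0.5866, -0.1192, 0.1264]
tcp_rot: [[0.157, 0.051, 0.986], [-0.987, -0.023, 0.159], [0.031, -0.998, 0.047]]
force: [0.3, 0.1, -1.2]
opening: 0.006
```

Request:
apply_moves --steps '[{"x": 1, "y": -1, "z": -2.5, "spin": 0}, {"x": 0, "y": 0, "z": -1.5, "spin": 0}]'

```text
time_s: 14.15
position: [0.5872, -0.1191, 0.1246]
tcp_rot: [[0.158, 0.049, 0.986], [-0.987, -0.021, 0.159], [0.029, -0.999, 0.045]]
force: [-5.2, 0.9, 18.1]
opening: 0.007
```

Home against the stop. Retreat and check.

Request:
apply_moves --steps '[{"x": 0, "y": 0, "z": 20, "spin": 0}, {"x": -5, "y": 0, "z": 40, "spin": 0}, {"x": -20, "y": 20, "z": 40, "spin": 0}, {"x": -20, "y": 30, "z": 30, "spin": 0}, {"x": -10, "y": 30, "z": 0, "spin": 0}, {"x": 0, "y": 0, "z": 0, "spin": 0}, {"x": 0, "y": 0, "z": 0, "spin": 0}]'

```text
time_s: 14.85
position: [0.5309, -0.0374, 0.2582]
tcp_rot: [[0.156, 0.051, 0.986], [-0.987, -0.021, 0.158], [0.028, -0.998, 0.047]]
force: [1.2, -1.0, 0.3]
opening: 0.009
```

Run:
```python
from h import *
im=imaging.capture("wrist"); cv2.imwrite("pics/w9.png",im[:,:,::-1])
im=imaging.capture("scene"); cv2.imwrite(f"pics/s9.png",cv2.resize(im[170:370,220:420,::-1],None,fx=3,fy=3))
im=imaging.capture("top"); cv2.imwrite(f"pics/t9.png",im[:,:,::-1])
print(read_state()["force"],read_state()["time_s"])
```

```text
[ 0.53409886 -0.09911727  0.33450442] 15.0
```

View pics/w9.png

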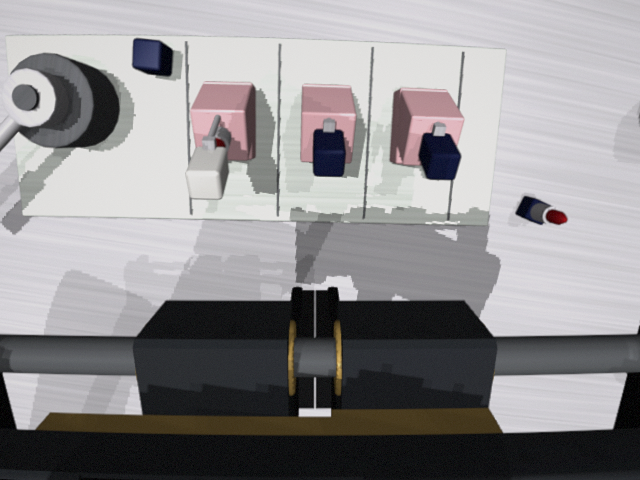

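View pics/s9.png

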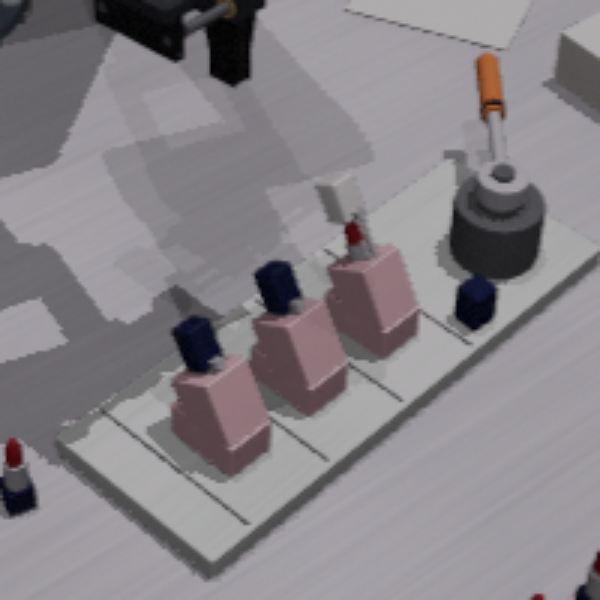

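View pics/t9.png

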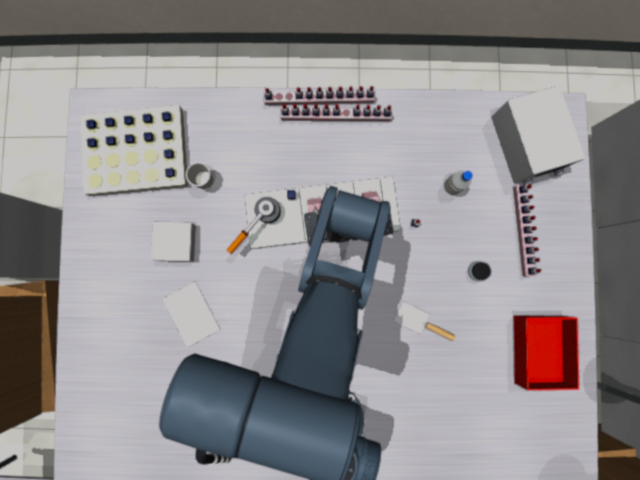

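Both navy caps are home, the white one is off, the wrench rests at its clicked angle, and the bystanders are where they were.

```bash
python3 -c "
from rig import job; print(job.hand_in())"
```

```text
the job is handed in; nothing more can be done
None
```

The job is done in the order you asked and handed in at about 15 s on the robot's clock. The hand-in gives no verdict.

- **Wrench:** I pushed it clockwise with closed fingers. The force peaked near 7 N, then dropped to nothing as it broke over. I fed about 5 mm more and stopped, with no force on the handle. From the top camera it rests about 0.6 rad round, well short of 0.80.
- **White cap:** I gripped its flanks and pulled it about 30 mm along the slide. It met the top stop at roughly 40 N on the wrist sensor, far below the 120 N limit. After I let go it stayed off, level with the two navy caps, which were still raised then.
- **Navy caps:** I pressed each with closed fingertips. Each resisted with about 10 N at first and then snapped home. I pressed both once more against the stop, at 26 N for the middle one and 18 N for the far one.

**Last checks:** The wrist and scene pictures show both navy caps home and the white one off. The top picture shows the bystanders where they were, and the gripper was clear of everything with no force on it. The tool had tilted about 3 degrees from vertical by the end, with no effect on the work. No check failed or disagreed.

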